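# Lay out the cap inspection station

## Robot

A 6-joint arm with a two-finger parallel gripper is mounted at the origin on the work surface. World frame = base frame: x ahead of the robot, y to its left, z up, the work surface at z = 0. Lengths are in m, angles in rad, forces in N, time in s.
With the tool pointing down it reaches from about 0.35 to 0.775 m from the base axis. Payload 7.3 kg.
Tool frame: the origin (TCP) lies midway between the tips of the shut fingers; the grasp point (between the pads) lies 19 mm behind it; z points along the fingers, y is the line along which they close (so a half turn about z gives the same grasp; the last joint's range is limited). The gripper opens to 92 mm and grips with 3 to 60 N. Pads are 19 mm wide; open, the fingers measure 130 mm over their backs; the gripper's body (75 mm by 190 mm) begins 47 mm behind the grasp point.
Start: joints at [-1.259, 0.342, 1.524, -0, 1.275, -0.146], TCP at [0.232, -0.471, 0.227] pointing down, gripper open.
Joint ranges: [-2.53, 2.53], [-0.77, 2.02], [0.04, 2.7], [-1, 4.14], [0.28, 2.66], [-3.11, 3.11]. Speed limits (rad/s): [2.57, 2.57, 3.14, 3.14, 3.14, 3.14].

## Interface

Orientations are given as [roll, pitch, yaw] about the fixed x, y, z axes, in that order (R = Rz(yaw) Ry(pitch) Rx(roll)).
In Python, from cell import robot, read_camera, camera_params, nets gives the robot as it stands. The module is installed in compiled form; this text tells all that it offers.
- The arm moves only by the tool step_arm, never from a script. Its argument "steps" is a list of rows, each an object of numbers: "x", "y", "z": the shift along the tool's x, y, z as a fraction of full scale; "rx", "ry", "rz": the turn, a rotation vector about the tool's x, y, z as a fraction of full scale; "claw": the opening, from -1 (shut) to 1 (fully open). In form: [{"x": .., "y": .., "z": .., "rx": .., "ry": .., "rz": .., "claw": ..}, ...]. A call has 1 to 12 rows; each row is the pose to reach, as a shift and turn from the pose commanded when the call began, along the tool's axes at that moment; what a row does not reach only later rows make up. Full scale, the value 1, is 750 mm for a shift and pi/4 rad for a turn. A row lasts 1/12 s, in which the tool goes at most 41.7 mm and 7.16 degrees, less where a joint would pass 70% of its speed; a pose out of reach is approached as far as the arm can. A call with a number of a shift or a turn outside -1 to 1 is refused whole. A call with a gripper value outside its range is refused whole. The fingers move at their own pace and stop on an object; "squeeze" is the grip in N (left out, the last holds). Time passes only in rows, so rows that repeat a pose let the fingers close. It gives the time, the measured TCP pose, the force, the opening and the grip force at its end, in the units of the state.
- robot.observe(): the state, without advancing time (a new reading comes with each control period).
- read_camera(name): name is "side" or "top"; returns (picture, depth): 384x512x3 uint8, blue, green, red; 384x512 float32, m along the optical axis (not along the pixel's ray), 0 where there is no reading.
- camera_params(name): a dict with "fx", "fy", "cx", "cy" (pixels), "R" (3x3) and "t" (3): a world point X has camera coordinates R X + t. Camera axes: x right, y down, z forward; pixel columns grow to the right and rows downward; lengths in m; the calibration is good to about 2 mm. A picture is of the moment at which its call begins. camera_params takes no time and is no camera call.
- robot.hand_in(): hands the job in; it is judged then, once.
Trained networks look in the newest picture that a camera, given by its name, has taken for a name from the list of things; names that differ only in an ending like _2 or _b are one class to them, and where a whole thing is asked for, a point or a joint stands for the part that bears it (a point fixed in the world has none). Each returns a list of dicts, best first, with "conf" (0 to 1); they miss things now and then, are a little off and sometimes report something else, mostly with a low value. They report only what shows in the picture. A call takes as long as a camera call. They do not tell look-alikes from the thing itself.
- nets.masks_of(camera, query): "region" (384x512 bool, what is visible of it) and "box" ([left, top, right, bottom] in pixels, round what is visible of it).
- nets.landmark_of(camera, query): "pixel" ([row, column] in pixels: a listed point, or the origin of a listed thing).
The state is a dict: "time": time; "qpos": joint angles; "qvel": joint speeds; "joint_efforts": joint torques, N m; "tool_pos": TCP position; "tool_rot": TCP orientation; "contact_force": force on the tool from outside, world axes, zero at the start; "torque": the same for the moment, N m; "opening": finger opening in m; "grip_force": force on a finger pad.
Only numpy, scipy, OpenCV 4.12 (cv2) and the standard library are available. Lean on these libraries where they do the work, as an engineer would, in place of code of your own. Each camera call takes 0.05 s, during which the arm holds its last target. There are 200 camera calls.

## Task

Lay out the cap inspection station: stand the glass bottle in the middle of the turntable, lay the steel ring gauge flat on the counter midway between the turntable and the red cap tray, and set the flip cap upright and centred on top of the ring gauge. Stand the plug gauge, handle up, on the counter directly behind the ring gauge (on the side away from the robot), leaving a gap of about 4 cm between the two. Do not tip the bottle over, and leave the jar, the steel cup and the white screw cap where they are.

Things in the scene. Friction and masses are not known exactly. Their poses are not given: they have to be found in the camera images.
- turntable: Round cast aluminium turntable set low in the counter, 150 mm over its dark rim, fixed. Origin: its centre at counter height; the flat top of its stiffly turning 140 mm platter is 14 mm above the counter. 420 mm centre to centre from the tray, which may be on either side; its y axis lies along the line through the two, its x axis across it, pointing away from the robot.
- cap_tray: Red plastic open cap tray, fixed, 130 mm (its x) by 100 mm (its y), 28 mm high, with three small white caps inside. Origin: centre of its underside, on the counter. Its centre is 420 mm from the centre of the turntable.
- bottle: Open clear glass sample bottle, loose, standing: body 48 mm in diameter and straight up to 58 mm, then a shoulder to a neck about 25 to 28 mm in diameter, 90 mm high over all, with a blank paper band. 0.1 to 0.2 kg. Origin: centre of its underside, z up.
- ring_gauge: Stainless ring gauge, loose, lying flat: a plain steel ring 56 mm outside diameter, hole 28 mm, 16 mm thick, 0.22 kg. Origin: centre of its underside, z up.
- flip_cap: Yellow flip cap, loose, standing: round, 38 mm in diameter, 26 mm high, with a thumb tab on its lid that sticks out 7 mm along the cap's +x at 20 to 23 mm height and a slim hinge strap on the -x side (1.5 mm proud). Grip it across its y axis, within about 35 degrees. 20 g. Origin: centre of its underside, z up.
- plug_gauge: Steel plug gauge, loose, standing on its plug: plug 40 mm in diameter and 24 mm high, a thin dark neck, then a dark round handle 18 mm in diameter from 29 to 75 mm height. About 0.3 kg. Origin: centre of the plug's underside, z up.
- jar: Bystander: amber jar with black lid, 40 mm in diameter, 55 mm high, loose. Origin: centre of its underside. Leave it.
- cup: Bystander: small open steel cup, 48 mm in diameter at the rim, 45 mm high, loose. Origin: centre of its underside. Leave it.
- screw_cap: Bystander: plain white screw cap, 34 mm in diameter, 18 mm high, loose. Origin: centre of its underside. Leave it.
Not all that is in view belongs to the job. What is shaped like the plug_gauge but blue, green or purple is not meant.

How it is judged:
By the outcome, as a careful person would: the job done as asked, in the order asked, and still so for the second after the job is handed in, with the robot touching nothing.
It also fails if it takes over 112 s, if anything falls off the work surface, if the arm or the gripper's body presses on something with over 40 N, if the wrist force passes 120 N, or if a joint passes its speed limit or range.

## Working session

There is one attempt and no reset: what is moved stays moved. The work goes in short steps, Python scripts to look and compute and a tool call to move; the robot and the scene stay as the last step left them, time stands still between calls to the robot, and variables do not carry over. Pictures are saved under pics/ and viewed, at most 14 in all, crops included, and the job is handed in when it is done.

Besides the shell and the picture viewer there is one more tool, called after "Call:" by a JSON object that holds its "method" and its "body", one argument or row to a line. step_arm: Moves the arm, as the interface text tells. Its arguments: {"type":"object","properties":{"steps":{"type":"array","items":{"type":"object","properties":{"x":{"type":"number","minimum":-1,"maximum":1},"y":{"type":"number","minimum":-1,"maximum":1},"z":{"type":"number","minimum":-1,"maximum":1},"rx":{"type":"number","minimum":-1,"maximum":1},"ry":{"type":"number","minimum":-1,"maximum":1},"rz":{"type":"number","minimum":-1,"maximum":1},"claw":{"type":"number"}}}},"squeeze":{"type":"number"}},"required":["steps"]}

```bash
mkdir -p pics
python3 - <<'E'
from cell import robot, read_camera, camera_params, nets
import cv2,numpy as np
s=robot.observe();print(s['time'],s['tool_pos'],s['tool_rot'],s['opening'])
for c in('top','side'):
    im,d=read_camera(c);cv2.imwrite(f'pics/{c}0.png',im);np.savez(f'{c}0.npz',im=im,d=d)
    p=camera_params(c);print(c,p['fx'],p['cx'],p['cy'],np.round(-p['R'].T@p['t'],3),np.round(p['R'],2).tolist())
E
```

```text
0.0 [ 0.23193648 -0.47053565  0.22606393] [-3.14008042e+00 -2.30595973e-04  4.57745519e-01] 0.09174096023170676
top 386.84065911895624 252.96997860660312 192.89175876395066 [0.394 0.019 1.   ] [[-0.02, -1.0, 0.01], [-0.99, 0.02, -0.16], [0.16, -0.01, -0.99]]
side 462.92509698792423 248.48568496763107 186.95659883170012 [0.056 0.702 1.082] [[-0.82, -0.58, -0.0], [-0.45, 0.63, -0.64], [0.37, -0.52, -0.77]]
```

View pics/top0.png

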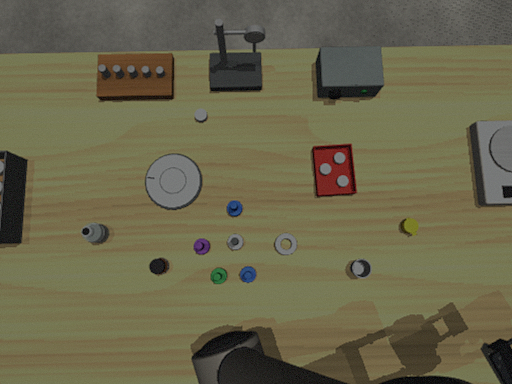

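View pics/side0.png

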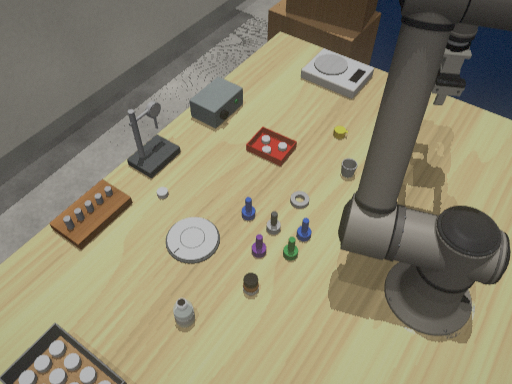

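Top view: turntable at (173,181), tray (334,170), bottle (95,233), ring (286,244), flip cap (409,227). The steel-grey plug at (235,242) is the one that fits. The look-alikes are blue (234,208) and (248,274), purple (202,246) and green (219,275).

```bash
cat > h.py <<'E'
from cell import robot, read_camera, camera_params, nets
import cv2,numpy as np
P={c:camera_params(c) for c in('top','side')}
def cloud(c,d,m):
    p=P[c];v,u=np.nonzero(m&(d>0));z=d[v,u]
    X=np.c_[(u-p['cx'])/p['fx']*z,(v-p['cy'])/p['fy']*z,z]
    return (X-p['t'])@p['R']
def ray(c,px):
    p=P[c];r,u=px;d=p['R'].T@np.array([(u-p['cx'])/p['fx'],(r-p['cy'])/p['fy'],1]);return -p['R'].T@p['t'],d/np.linalg.norm(d)
def tri(a,b):
    A=np.zeros((3,3));y=np.zeros(3)
    for o,d in(a,b):
        M=np.eye(3)-np.outer(d,d);A+=M;y+=M@o
    X=np.linalg.solve(A,y);return X,np.linalg.norm(np.cross(X-a[0],a[1]))*2
def plane(c,px,z):
    o,d=ray(c,px);return o+d*(z-o[2])/d[2]
E
python3 - <<'E'
from h import *
np.set_printoptions(precision=4,suppress=True)
D={c:read_camera(c)[1] for c in P}
for q in['turntable','cap_tray','bottle','ring_gauge','flip_cap','plug_gauge','jar','cup','screw_cap']:
    for c in('top','side'):
        for l in nets.landmark_of(c,q)[:6]:
            if l['conf']>.3: print(q,c,'lm',np.round(l['pixel'],1),round(l['conf'],2),'z0:',plane(c,l['pixel'],0)[:2])
        for m in nets.masks_of(c,q)[:6]:
            if m['conf']<.3: continue
            X=cloud(c,D[c],m['region'])
            if len(X)<5: continue
            zt=np.percentile(X[:,2],95);T=X[X[:,2]>zt-.006]
            (cx,cy),r=cv2.minEnclosingCircle(T[:,:2].astype(np.float32))
            print('   mask',c,np.round(m['box']),round(m['conf'],2),'n',len(X),'ztop',zt.round(4),'topmean',T[:,:2].mean(0),'circ',np.round([cx,cy,r],4))
print(robot.observe()['time'])
E
python3 - <<'E'
import cv2
a=cv2.imread('pics/top0.png')[185:295,180:310];b=cv2.imread('pics/top0.png')[195:255,385:435]
cv2.imwrite('pics/crop1.png',cv2.hconcat([cv2.resize(a,(520,440),interpolation=2),cv2.resize(b,(275,440),interpolation=2)]))
E
```

```text
turntable top lm [179.6 172.5] 0.89 z0: [0.5968 0.2203]
   mask top [142. 152. 204. 208.] 0.87 n 2608 ztop 0.0171 topmean [0.5925 0.2183] circ [0.5943 0.2192 0.0721]
turntable side lm [238.4 191.8] 0.56 z0: [0.5966 0.2153]
   mask side [167. 218. 218. 264.] 0.56 n 2016 ztop 0.0173 topmean [0.5908 0.2192] circ [0.5918 0.2201 0.0733]
   mask side [338. 125. 347. 140.] 0.34 n 147 ztop 0.0288 topmean [ 0.4594 -0.3861] circ [ 0.4595 -0.3866  0.0211]
cap_tray top lm [170.7 330. ] 0.72 z0: [ 0.6118 -0.1958]
   mask top [311. 145. 355. 198.] 0.69 n 2027 ztop 0.0283 topmean [ 0.6098 -0.2001] circ [ 0.6108 -0.1994  0.0795]
cap_tray side lm [150.5 272.1] 0.63 z0: [ 0.6019 -0.1965]
   mask side [246. 128. 298. 164.] 0.62 n 1234 ztop 0.0281 topmean [ 0.6087 -0.2029] circ [ 0.6105 -0.2018  0.0811]
   mask top [ 79. 224. 109. 242.] 0.85 n 445 ztop 0.0915 topmean [0.4608 0.4041] circ [0.4606 0.4047 0.0134]
   mask top [310. 144. 356. 201.] 0.35 n 2037 ztop 0.0283 topmean [ 0.6093 -0.2005] circ [ 0.6098 -0.2004  0.0793]
bottle side lm [317.  186.7] 0.96 z0: [0.4591 0.3997]
   mask side [171. 297. 195
[... 2786 characters left out ...]
79.] 0.91 n 308 ztop 0.0455 topmean [ 0.3558 -0.2495] circ [ 0.3593 -0.2485  0.0237]
cup side lm [172.6 347.6] 0.65 z0: [ 0.3574 -0.2528]
   mask side [343. 159. 356. 181.] 0.66 n 270 ztop 0.046 topmean [ 0.3574 -0.2504] circ [ 0.3594 -0.2502  0.026 ]
screw_cap top lm [116.4 200.6] 0.49 z0: [0.7694 0.1463]
   mask top [192. 110. 205. 123.] 0.42 n 118 ztop 0.0214 topmean [0.7685 0.1471] circ [0.7697 0.1464 0.0166]
   mask top [274. 233. 302. 258.] 0.34 n 318 ztop 0.0189 topmean [ 0.4235 -0.0682] circ [ 0.4236 -0.0687  0.0278]
screw_cap side lm [195.  162.5] 0.53 z0: [0.7673 0.1472]
   mask side [155. 186. 170. 201.] 0.44 n 96 ztop 0.0213 topmean [0.7669 0.1467] circ [0.7685 0.1464 0.0173]
2.0
```

View pics/crop1.png

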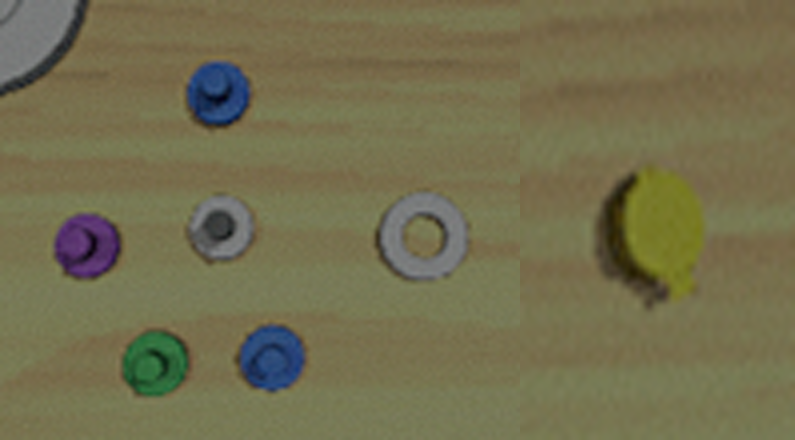

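The crop confirms the plain steel plug with dark handle at (235,242). The flip cap's tab points toward −x and slightly −y. All heights agree with the text, with a bias of 2–3 mm or less, and the turntable–tray distance comes out at 0.420 m. I move toward the bottle first.

Call:
{"method": "step_arm", "body": {
  "steps": [
    {"x":0.443,"y":-0.332,"z":-0.04,"rz":0.583,"claw":1},
    {"x":0.443,"y":-0.332,"z":-0.04,"rz":0.583,"claw":1},
    {"x":0.443,"y":-0.332,"z":-0.04,"rz":0.583,"claw":1},
    {"x":0.443,"y":-0.332,"z":-0.04,"rz":0.583,"claw":1},
    {"x":0.443,"y":-0.332,"z":-0.04,"rz":0.583,"claw":1},
    {"x":0.443,"y":-0.332,"z":-0.04,"rz":0.583,"claw":1},
    {"x":0.443,"y":-0.332,"z":-0.04,"rz":0.583,"claw":1},
    {"x":0.443,"y":-0.332,"z":-0.04,"rz":0.583,"claw":1},
    {"x":0.443,"y":-0.332,"z":-0.04,"rz":0.583,"claw":1},
    {"x":0.443,"y":-0.332,"z":-0.04,"rz":0.583,"claw":1},
    {"x":0.443,"y":-0.332,"z":-0.04,"rz":0.583,"claw":1},
    {"x":0.443,"y":-0.332,"z":-0.04,"rz":0.583,"claw":1}
  ]
}}

```text
$.steps[0]: bad value
```

Run:
```python
from h import *
from scipy.optimize import least_squares
np.set_printoptions(precision=4,suppress=True)
s=robot.observe();print(s['time'],s['tool_pos'],s['tool_rot'],s['contact_force'])
for c in P:
    f=np.load(f'{c}0.npz');im,d=f['im'],f['d']
    hsv=cv2.cvtColor(im,cv2.COLOR_BGR2HSV)
    full=cloud(c,d,np.ones_like(d,bool)); v,u=np.nonzero(d>0); H=hsv[v,u]
    def near(p,r): return np.hypot(full[:,0]-p[0],full[:,1]-p[1])<r
    # turntable: points above 9mm
    k=near((.594,.2195),.09)&(full[:,2]>.011); (x,y),r=cv2.minEnclosingCircle(full[k,:2].astype(np.float32));print(c,'tt',x,y,r)
    k=near((.611,-.2),.11)&(full[:,2]>.02); print('tray',cv2.minAreaRect(full[k,:2].astype(np.float32)))
    k=near((.46,-.385),.05)&(H[:,0]>20)&(H[:,0]<35)&(H[:,1]>150)&(full[:,2]>.018);X=full[k]
    # circle of radius 19: fit robustly + tab direction
    hull=cv2.convexHull(X[:,:2].astype(np.float32))[:,0]
    fit=least_squares(lambda q:np.hypot(*(hull-q[:2]).T)-.019,X[:,:2].mean(0),loss='soft_l1',f_scale=.001)
    w=X[:,:2]-fit.x; rr=np.hypot(*w.T); t=w[rr>.021]; print('cap',c,fit.x,len(X),'tab',len(t),np.degrees(np.arctan2(*t.mean(0)[::-1])) if len(t) else None,rr.max(),X[:,2].max())
```

```text
2.0 [ 0.2321 -0.471   0.2267] [3.1415 0.0001 0.4578] [-0.0926 -0.0529 -0.6187]
top tt 0.5924903154373169 0.21785952150821686 0.07416006922721863
tray ((0.6119195818901062, -0.2008194923400879), (0.13074424862861633, 0.10103286802768707), 2.440310001373291)
cap top [ 0.4601 -0.3855] 189 tab 5 -159.0216512369807 0.02393776315002223 0.03217057413842941
side tt 0.5892359018325806 0.216547429561615 0.07359680533409119
tray ((0.6111531257629395, -0.20194901525974274), (0.13307012617588043, 0.10702872276306152), 3.0750553607940674)
cap side [ 0.4568 -0.3737] 2 tab 0 None 0.013440757707901489 0.024749591596937917
```

Call:
{"method": "step_arm", "body": {
  "steps": [
    {"x":0.443,"y":-0.332,"z":-0.04,"rx":0,"ry":0,"rz":0.583,"claw":1},
    {"x":0.443,"y":-0.332,"z":-0.04,"rx":0,"ry":0,"rz":0.583,"claw":1},
    {"x":0.443,"y":-0.332,"z":-0.04,"rx":0,"ry":0,"rz":0.583,"claw":1},
    {"x":0.443,"y":-0.332,"z":-0.04,"rx":0,"ry":0,"rz":0.583,"claw":1},
    {"x":0.443,"y":-0.332,"z":-0.04,"rx":0,"ry":0,"rz":0.583,"claw":1},
    {"x":0.443,"y":-0.332,"z":-0.04,"rx":0,"ry":0,"rz":0.583,"claw":1},
    {"x":0.443,"y":-0.332,"z":-0.04,"rx":0,"ry":0,"rz":0.583,"claw":1},
    {"x":0.443,"y":-0.332,"z":-0.04,"rx":0,"ry":0,"rz":0.583,"claw":1},
    {"x":0.443,"y":-0.332,"z":-0.04,"rx":0,"ry":0,"rz":0.583,"claw":1},
    {"x":0.443,"y":-0.332,"z":-0.04,"rx":0,"ry":0,"rz":0.583,"claw":1},
    {"x":0.443,"y":-0.332,"z":-0.04,"rx":0,"ry":0,"rz":0.583,"claw":1},
    {"x":0.443,"y":-0.332,"z":-0.04,"rx":0,"ry":0,"rz":0.583,"claw":1}
  ]
}}

```text
time: 3.0
tool_pos: [0.4208, -0.0987, 0.2569]
tool_rot: [3.141, -0.001, 0.005]
contact_force: [-0.4, -0.1, -0.5]
opening: 0.0917
grip_force: 0.0
```

Call:
{"method": "step_arm", "body": {
  "steps": [
    {"x":0.053,"y":-0.671,"z":0.0,"rx":0,"ry":0,"rz":0,"claw":1},
    {"x":0.053,"y":-0.671,"z":0.0,"rx":0,"ry":0,"rz":0,"claw":1},
    {"x":0.053,"y":-0.671,"z":0.0,"rx":0,"ry":0,"rz":0,"claw":1},
    {"x":0.053,"y":-0.671,"z":0.0,"rx":0,"ry":0,"rz":0,"claw":1},
    {"x":0.053,"y":-0.671,"z":0.0,"rx":0,"ry":0,"rz":0,"claw":1},
    {"x":0.053,"y":-0.671,"z":0.0,"rx":0,"ry":0,"rz":0,"claw":1},
    {"x":0.053,"y":-0.671,"z":0.0,"rx":0,"ry":0,"rz":0,"claw":1},
    {"x":0.053,"y":-0.671,"z":0.0,"rx":0,"ry":0,"rz":0,"claw":1},
    {"x":0.053,"y":-0.671,"z":0.0,"rx":0,"ry":0,"rz":0,"claw":1},
    {"x":0.053,"y":-0.671,"z":0.0,"rx":0,"ry":0,"rz":0,"claw":1},
    {"x":0.053,"y":-0.671,"z":0.0,"rx":0,"ry":0,"rz":0,"claw":1},
    {"x":0.053,"y":-0.671,"z":0.0,"rx":0,"ry":0,"rz":0,"claw":1}
  ]
}}

```text
time: 4.0
tool_pos: [0.4606, 0.3979, 0.2564]
tool_rot: [3.141, -0.0, -0.002]
contact_force: [0.8, 0.4, 0.5]
opening: 0.0917
grip_force: 0.0
```

Call:
{"method": "step_arm", "body": {
  "steps": [
    {"x":0,"y":-0.008,"z":0.0,"rx":0,"ry":0,"rz":0,"claw":1},
    {"x":0,"y":-0.008,"z":0.05,"rx":0,"ry":0,"rz":0,"claw":1},
    {"x":0,"y":-0.008,"z":0.1,"rx":0,"ry":0,"rz":0,"claw":1},
    {"x":0,"y":-0.008,"z":0.15,"rx":0,"ry":0,"rz":0,"claw":1},
    {"x":0,"y":-0.008,"z":0.18,"rx":0,"ry":0,"rz":0,"claw":1},
    {"x":0,"y":-0.008,"z":0.21,"rx":0,"ry":0,"rz":0,"claw":1},
    {"x":0,"y":-0.008,"z":0.24,"rx":0,"ry":0,"rz":0,"claw":1},
    {"x":0,"y":-0.008,"z":0.265,"rx":0,"ry":0,"rz":0,"claw":1},
    {"x":0,"y":-0.008,"z":0.285,"rx":0,"ry":0,"rz":0,"claw":1},
    {"x":0,"y":-0.008,"z":0.298,"rx":0,"ry":0,"rz":0,"claw":1},
    {"x":0,"y":-0.008,"z":0.298,"rx":0,"ry":0,"rz":0,"claw":1},
    {"x":0,"y":-0.008,"z":0.298,"rx":0,"ry":0,"rz":0,"claw":1}
  ]
}}

```text
time: 5.0
tool_pos: [0.4602, 0.4027, 0.0331]
tool_rot: [3.141, 0.0, -0.001]
contact_force: [0.1, 0.3, 0.6]
opening: 0.0919
grip_force: 0.0
```

Call:
{"method": "step_arm", "body": {
  "squeeze": 10,
  "steps": [
    {"x":0,"y":-0.002,"z":0,"rx":0,"ry":0,"rz":0,"claw":1},
    {"x":0,"y":-0.002,"z":0,"rx":0,"ry":0,"rz":0,"claw":-0.2},
    {"x":0,"y":-0.002,"z":0,"rx":0,"ry":0,"rz":0,"claw":-0.2},
    {"x":0,"y":-0.002,"z":0,"rx":0,"ry":0,"rz":0,"claw":-0.2},
    {"x":0,"y":-0.002,"z":0,"rx":0,"ry":0,"rz":0,"claw":-0.2},
    {"x":0,"y":-0.002,"z":0,"rx":0,"ry":0,"rz":0,"claw":-0.2},
    {"x":0,"y":-0.002,"z":0,"rx":0,"ry":0,"rz":0,"claw":-0.2},
    {"x":0,"y":-0.002,"z":0,"rx":0,"ry":0,"rz":0,"claw":-0.2},
    {"x":0,"y":-0.002,"z":0,"rx":0,"ry":0,"rz":0,"claw":-0.2},
    {"x":0,"y":-0.002,"z":0,"rx":0,"ry":0,"rz":0,"claw":-0.2}
  ]
}}

```text
time: 5.83
tool_pos: [0.4594, 0.4051, 0.0332]
tool_rot: [3.141, 0.0, -0.0]
contact_force: [-0.5, 0.1, 0.2]
opening: 0.0472
grip_force: 10.0
```

Call:
{"method": "step_arm", "body": {
  "steps": [
    {"x":0,"y":0,"z":-0.03,"rx":0,"ry":0,"rz":0,"claw":-0.2},
    {"x":0,"y":0,"z":-0.07,"rx":0,"ry":0,"rz":0,"claw":-0.2},
    {"x":0.01,"y":0.015,"z":-0.09,"rx":0,"ry":0,"rz":0,"claw":-0.2},
    {"x":0.03,"y":0.045,"z":-0.09,"rx":0,"ry":0,"rz":0,"claw":-0.2},
    {"x":0.06,"y":0.083,"z":-0.09,"rx":0,"ry":0,"rz":0,"claw":-0.2},
    {"x":0.089,"y":0.125,"z":-0.09,"rx":0,"ry":0,"rz":0,"claw":-0.2},
    {"x":0.119,"y":0.166,"z":-0.09,"rx":0,"ry":0,"rz":0,"claw":-0.2},
    {"x":0.148,"y":0.207,"z":-0.09,"rx":0,"ry":0,"rz":0,"claw":-0.2},
    {"x":0.168,"y":0.235,"z":-0.09,"rx":0,"ry":0,"rz":0,"claw":-0.2},
    {"x":0.178,"y":0.249,"z":-0.09,"rx":0,"ry":0,"rz":0,"claw":-0.2},
    {"x":0.178,"y":0.249,"z":-0.08,"rx":0,"ry":0,"rz":0,"claw":-0.2},
    {"x":0.178,"y":0.249,"z":-0.06,"rx":0,"ry":0,"rz":0,"claw":-0.2}
  ]
}}

```text
time: 6.83
tool_pos: [0.5938, 0.2187, 0.079]
tool_rot: [-3.14, -0.003, -0.001]
contact_force: [-0.2, -0.2, -1.6]
opening: 0.047
grip_force: 10.0
```

Call:
{"method": "step_arm", "body": {
  "steps": [
    {"x":0,"y":0,"z":0.015,"rx":0,"ry":0,"rz":0,"claw":-0.2},
    {"x":0,"y":0,"z":0.027,"rx":0,"ry":0,"rz":0,"claw":-0.2},
    {"x":0,"y":0,"z":0.034,"rx":0,"ry":0,"rz":0,"claw":-0.2},
    {"x":0,"y":0,"z":0.038,"rx":0,"ry":0,"rz":0,"claw":-0.2},
    {"x":0,"y":0,"z":0.04,"rx":0,"ry":0,"rz":0,"claw":-0.2},
    {"x":0,"y":0,"z":0.04,"rx":0,"ry":0,"rz":0,"claw":-0.2}
  ]
}}

```text
time: 7.33
tool_pos: [0.5929, 0.2189, 0.0482]
tool_rot: [3.142, -0.0, 0.0]
contact_force: [0.6, -0.2, -1.5]
opening: 0.047
grip_force: 10.0
```

Call:
{"method": "step_arm", "body": {
  "steps": [
    {"x":0,"y":0,"z":0.001,"rx":0,"ry":0,"rz":0,"claw":-0.2},
    {"x":0,"y":0,"z":0.0017,"rx":0,"ry":0,"rz":0,"claw":-0.2},
    {"x":0,"y":0,"z":0.0017,"rx":0,"ry":0,"rz":0,"claw":-0.2}
  ]
}}

```text
time: 7.58
tool_pos: [0.5931, 0.2185, 0.0473]
tool_rot: [-3.142, -0.001, -0.0]
contact_force: [0.4, 1.0, -1.9]
opening: 0.0473
grip_force: 10.0
```

Call:
{"method": "step_arm", "body": {
  "steps": [
    {"x":0,"y":0,"z":0.0013,"rx":0,"ry":0,"rz":0,"claw":-0.2},
    {"x":0,"y":0,"z":0.0013,"rx":0,"ry":0,"rz":0,"claw":-0.2}
  ]
}}

```text
time: 7.75
tool_pos: [0.5933, 0.2185, 0.0472]
tool_rot: [-3.141, -0.001, -0.0]
contact_force: [-1.1, -0.0, 5.2]
opening: 0.0474
grip_force: 10.0
```

Call:
{"method": "step_arm", "body": {
  "steps": [
    {"x":0,"y":0,"z":-0.0005,"rx":0,"ry":0,"rz":0,"claw":0.2},
    {"x":0,"y":0,"z":-0.0005,"rx":0,"ry":0,"rz":0,"claw":0.8},
    {"x":0,"y":0,"z":-0.0005,"rx":0,"ry":0,"rz":0,"claw":1},
    {"x":0,"y":0,"z":-0.0005,"rx":0,"ry":0,"rz":0,"claw":1},
    {"x":0,"y":0,"z":-0.0005,"rx":0,"ry":0,"rz":0,"claw":1},
    {"x":0,"y":0,"z":-0.0005,"rx":0,"ry":0,"rz":0,"claw":1},
    {"x":0,"y":0,"z":-0.04,"rx":0,"ry":0,"rz":0,"claw":1},
    {"x":0,"y":0,"z":-0.09,"rx":0,"ry":0,"rz":0,"claw":1},
    {"x":0,"y":0,"z":-0.14,"rx":0,"ry":0,"rz":0,"claw":1},
    {"x":0,"y":0,"z":-0.17,"rx":0,"ry":0,"rz":0,"claw":1},
    {"x":0,"y":0,"z":-0.17,"rx":0,"ry":0,"rz":0,"claw":1}
  ]
}}

```text
time: 8.67
tool_pos: [0.5958, 0.2192, 0.1799]
tool_rot: [-3.139, -0.011, 0.0]
contact_force: [0.9, 0.5, 0.5]
opening: 0.0918
grip_force: 0.0
```

Call:
{"method": "step_arm", "body": {
  "steps": [
    {"x":-0.2265,"y":0.383,"z":0,"rx":0,"ry":0,"rz":0,"claw":1},
    {"x":-0.2265,"y":0.383,"z":0,"rx":0,"ry":0,"rz":0,"claw":1},
    {"x":-0.2265,"y":0.383,"z":0,"rx":0,"ry":0,"rz":0,"claw":1},
    {"x":-0.2265,"y":0.383,"z":0,"rx":0,"ry":0,"rz":0,"claw":1},
    {"x":-0.2265,"y":0.383,"z":0,"rx":0,"ry":0,"rz":0,"claw":1},
    {"x":-0.2265,"y":0.383,"z":0,"rx":0,"ry":0,"rz":0,"claw":1},
    {"x":-0.2265,"y":0.383,"z":0,"rx":0,"ry":0,"rz":0,"claw":1},
    {"x":-0.2265,"y":0.383,"z":0,"rx":0,"ry":0,"rz":0,"claw":1},
    {"x":-0.2265,"y":0.383,"z":0,"rx":0,"ry":0,"rz":0,"claw":1},
    {"x":-0.2265,"y":0.383,"z":0.04,"rx":0,"ry":0,"rz":0,"claw":1},
    {"x":-0.2265,"y":0.383,"z":0.08,"rx":0,"ry":0,"rz":0,"claw":1},
    {"x":-0.2265,"y":0.383,"z":0.12,"rx":0,"ry":0,"rz":0,"claw":1}
  ]
}}

```text
time: 9.67
tool_pos: [0.4231, -0.0691, 0.0826]
tool_rot: [3.141, -0.002, -0.001]
contact_force: [0.3, 0.8, 0.1]
opening: 0.0917
grip_force: 0.0
```

Run:
```python
from h import *
np.set_printoptions(precision=4,suppress=True)
s=robot.observe();print(s['tool_pos'],s['tool_rot'])
D={c:read_camera(c) for c in P}
for c in P:
    for m in nets.masks_of(c,'bottle')[:2]:
        X=cloud(c,D[c][1],m['region']);zt=np.percentile(X[:,2],95);T=X[X[:,2]>zt-.006]
        print(c,m['conf'],zt,cv2.minEnclosingCircle(T[:,:2].astype(np.float32)))
a=cv2.resize(D['side'][0][170:300,130:330],(800,520));cv2.imwrite('pics/s1.png',a)
```

```text
[ 0.4231 -0.0691  0.0826] [ 3.141  -0.0017 -0.0013]
top 0.56 0.10525728488862673 ((0.5946687459945679, 0.2196349948644638), 0.013519720174372196)
side 0.8 0.1046268932734232 ((0.5928940773010254, 0.21995684504508972), 0.0134932491928339)
```

View pics/s1.png

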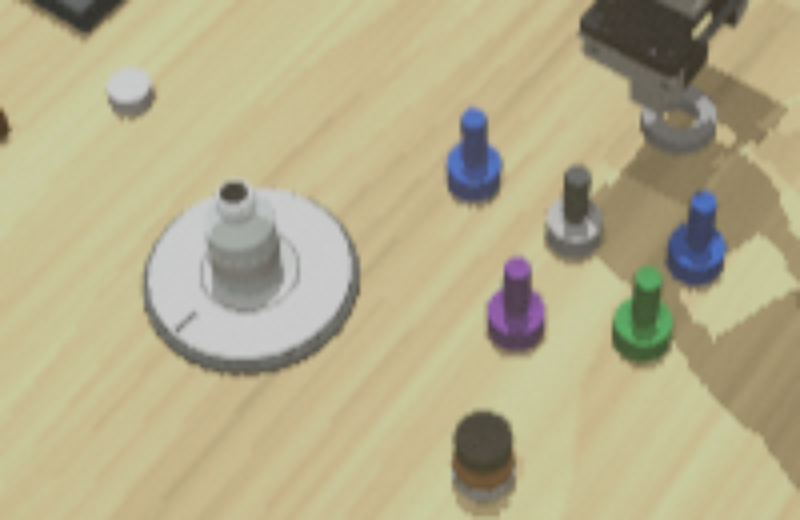

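Bottle stands upright, centred on the turntable (crop (245,265)). Next, the ring grasp.

Call:
{"method": "step_arm", "body": {
  "squeeze": 25,
  "steps": [
    {"x":0,"y":0,"z":0.03,"rx":0,"ry":0,"rz":0,"claw":1},
    {"x":0,"y":0,"z":0.06,"rx":0,"ry":0,"rz":0,"claw":1},
    {"x":0,"y":0,"z":0.085,"rx":0,"ry":0,"rz":0,"claw":1},
    {"x":0,"y":0,"z":0.097,"rx":0,"ry":0,"rz":0,"claw":1},
    {"x":0,"y":0,"z":0.102,"rx":0,"ry":0,"rz":0,"claw":1},
    {"x":0,"y":0,"z":0.102,"rx":0,"ry":0,"rz":0,"claw":1},
    {"x":0,"y":0,"z":0.102,"rx":0,"ry":0,"rz":0,"claw":0},
    {"x":0,"y":0,"z":0.102,"rx":0,"ry":0,"rz":0,"claw":0},
    {"x":0,"y":0,"z":0.102,"rx":0,"ry":0,"rz":0,"claw":0},
    {"x":0,"y":0,"z":0.102,"rx":0,"ry":0,"rz":0,"claw":0},
    {"x":0,"y":0,"z":0.102,"rx":0,"ry":0,"rz":0,"claw":0},
    {"x":0,"y":0,"z":0.102,"rx":0,"ry":0,"rz":0,"claw":0}
  ]
}}

```text
time: 10.87
tool_pos: [0.4232, -0.0689, 0.0072]
tool_rot: [3.141, -0.001, 0.0]
contact_force: [-0.1, -0.4, 1.1]
opening: 0.0564
grip_force: 5.9
```

Call:
{"method": "step_arm", "body": {
  "steps": [
    {"x":0,"y":0,"z":0,"rx":0,"ry":0,"rz":0,"claw":0},
    {"x":0,"y":0,"z":0,"rx":0,"ry":0,"rz":0,"claw":0},
    {"x":0,"y":0,"z":-0.03,"rx":0,"ry":0,"rz":0,"claw":0},
    {"x":0,"y":0,"z":-0.07,"rx":0,"ry":0,"rz":0,"claw":0},
    {"x":0,"y":0,"z":-0.11,"rx":0,"ry":0,"rz":0,"claw":0},
    {"x":0.03,"y":-0.013,"z":-0.12,"rx":0,"ry":0,"rz":0,"claw":0},
    {"x":0.08,"y":-0.035,"z":-0.12,"rx":0,"ry":0,"rz":0,"claw":0},
    {"x":0.13,"y":-0.057,"z":-0.12,"rx":0,"ry":0,"rz":0,"claw":0},
    {"x":0.18,"y":-0.079,"z":-0.12,"rx":0,"ry":0,"rz":0,"claw":0},
    {"x":0.22,"y":-0.096,"z":-0.12,"rx":0,"ry":0,"rz":0,"claw":0},
    {"x":0.239,"y":-0.104,"z":-0.12,"rx":0,"ry":0,"rz":0,"claw":0},
    {"x":0.239,"y":-0.104,"z":-0.12,"rx":0,"ry":0,"rz":0,"claw":0}
  ]
}}

```text
time: 11.87
tool_pos: [0.6046, 0.0108, 0.0958]
tool_rot: [-3.141, -0.001, 0.002]
contact_force: [-0.8, -0.4, -1.9]
opening: 0.0551
grip_force: 25.0
```

Call:
{"method": "step_arm", "body": {
  "steps": [
    {"x":0,"y":0,"z":0.04,"rx":0,"ry":0,"rz":0,"claw":0},
    {"x":0,"y":0,"z":0.08,"rx":0,"ry":0,"rz":0,"claw":0},
    {"x":0,"y":0,"z":0.105,"rx":0,"ry":0,"rz":0,"claw":0},
    {"x":0,"y":0,"z":0.113,"rx":0,"ry":0,"rz":0,"claw":0},
    {"x":0,"y":0,"z":0.118,"rx":0,"ry":0,"rz":0,"claw":0},
    {"x":0,"y":0,"z":0.118,"rx":0,"ry":0,"rz":0,"claw":0},
    {"x":0,"y":0,"z":0.118,"rx":0,"ry":0,"rz":0,"claw":0}
  ]
}}

```text
time: 12.45
tool_pos: [0.6029, 0.0089, 0.0096]
tool_rot: [3.141, -0.002, -0.0]
contact_force: [0.0, 0.4, -2.0]
opening: 0.0554
grip_force: 25.0
```

Call:
{"method": "step_arm", "body": {
  "steps": [
    {"x":0,"y":0,"z":0.0015,"rx":0,"ry":0,"rz":0,"claw":0},
    {"x":0,"y":0,"z":0.003,"rx":0,"ry":0,"rz":0,"claw":0},
    {"x":0,"y":0,"z":0.003,"rx":0,"ry":0,"rz":0,"claw":0},
    {"x":0,"y":0,"z":0.003,"rx":0,"ry":0,"rz":0,"claw":0}
  ]
}}

```text
time: 12.78
tool_pos: [0.6032, 0.009, 0.0073]
tool_rot: [3.141, -0.002, -0.0]
contact_force: [0.4, -0.0, 3.7]
opening: 0.0554
grip_force: 25.0
```

Call:
{"method": "step_arm", "body": {
  "steps": [
    {"x":0,"y":0,"z":0,"rx":0,"ry":0,"rz":0,"claw":0.35},
    {"x":0,"y":0,"z":0,"rx":0,"ry":0,"rz":0,"claw":1},
    {"x":0,"y":0,"z":0,"rx":0,"ry":0,"rz":0,"claw":1},
    {"x":0,"y":0,"z":0,"rx":0,"ry":0,"rz":0,"claw":1},
    {"x":0,"y":0,"z":0,"rx":0,"ry":0,"rz":0,"claw":1},
    {"x":0,"y":0,"z":-0.03,"rx":0,"ry":0,"rz":0,"claw":1},
    {"x":0,"y":0,"z":-0.08,"rx":0,"ry":0,"rz":0,"claw":1},
    {"x":0,"y":0,"z":-0.13,"rx":0,"ry":0,"rz":0,"claw":1},
    {"x":0,"y":0,"z":-0.18,"rx":0,"ry":0,"rz":0,"claw":1},
    {"x":0,"y":0,"z":-0.2,"rx":0,"ry":0,"rz":0,"claw":1},
    {"x":0,"y":0,"z":-0.2,"rx":0,"ry":0,"rz":0,"claw":1},
    {"x":0,"y":0,"z":-0.2,"rx":0,"ry":0,"rz":0,"claw":1}
  ]
}}

```text
time: 13.78
tool_pos: [0.6025, 0.0092, 0.1568]
tool_rot: [3.141, -0.002, -0.0]
contact_force: [-0.2, 0.1, -0.4]
opening: 0.0917
grip_force: 0.0
```

Call:
{"method": "step_arm", "body": {
  "steps": [
    {"x":-0.1893,"y":0.5253,"z":0,"rx":0,"ry":0,"rz":-0.467,"claw":1},
    {"x":-0.1893,"y":0.5253,"z":0,"rx":0,"ry":0,"rz":-0.467,"claw":1},
    {"x":-0.1893,"y":0.5253,"z":0,"rx":0,"ry":0,"rz":-0.467,"claw":1},
    {"x":-0.1893,"y":0.5253,"z":0,"rx":0,"ry":0,"rz":-0.467,"claw":1},
    {"x":-0.1893,"y":0.5253,"z":0,"rx":0,"ry":0,"rz":-0.467,"claw":1},
    {"x":-0.1893,"y":0.5253,"z":0,"rx":0,"ry":0,"rz":-0.467,"claw":1},
    {"x":-0.1893,"y":0.5253,"z":0,"rx":0,"ry":0,"rz":-0.467,"claw":1},
    {"x":-0.1893,"y":0.5253,"z":0,"rx":0,"ry":0,"rz":-0.467,"claw":1},
    {"x":-0.1893,"y":0.5253,"z":0,"rx":0,"ry":0,"rz":-0.467,"claw":1},
    {"x":-0.1893,"y":0.5253,"z":0,"rx":0,"ry":0,"rz":-0.467,"claw":1},
    {"x":-0.1893,"y":0.5253,"z":0,"rx":0,"ry":0,"rz":-0.467,"claw":1},
    {"x":-0.1893,"y":0.5253,"z":0,"rx":0,"ry":0,"rz":-0.467,"claw":1}
  ]
}}

```text
time: 14.78
tool_pos: [0.458, -0.3872, 0.1537]
tool_rot: [-3.139, 0.002, 0.362]
contact_force: [-0.5, 0.8, -0.5]
opening: 0.0918
grip_force: 0.0
```

Run:
```python
from h import *
np.set_printoptions(precision=4,suppress=True)
s=robot.observe();print(s['tool_pos'],s['tool_rot'])
D={c:read_camera(c) for c in P}
for q in('flip_cap','ring_gauge'):
  for c in P:
    for m in nets.masks_of(c,q)[:2]:
        X=cloud(c,D[c][1],m['region']);zt=np.percentile(X[:,2],95);T=X[X[:,2]>zt-.006]
        print(q,c,m['conf'],m['box'],zt,cv2.minEnclosingCircle(T[:,:2].astype(np.float32)),np.median(T[:,:2],0))
a=cv2.resize(D['side'][0][90:210,230:410],(780,520));cv2.imwrite('pics/s2.png',a)
```

```text
[ 0.458  -0.3872  0.1537] [-3.1386  0.0019  0.362 ]
flip_cap side 0.53 [338.3, 125.9, 347.8, 140.2] 0.028337250064390918 ((0.45970529317855835, -0.38725292682647705), 0.02206537313759327) [ 0.4599 -0.3855]
ring_gauge top 0.57 [243.4, 164.5, 265.5, 188.0] 0.018683232506538586 ((0.6034656167030334, 0.009978779591619968), 0.027724692597985268) [0.6035 0.0106]
```

View pics/s2.png

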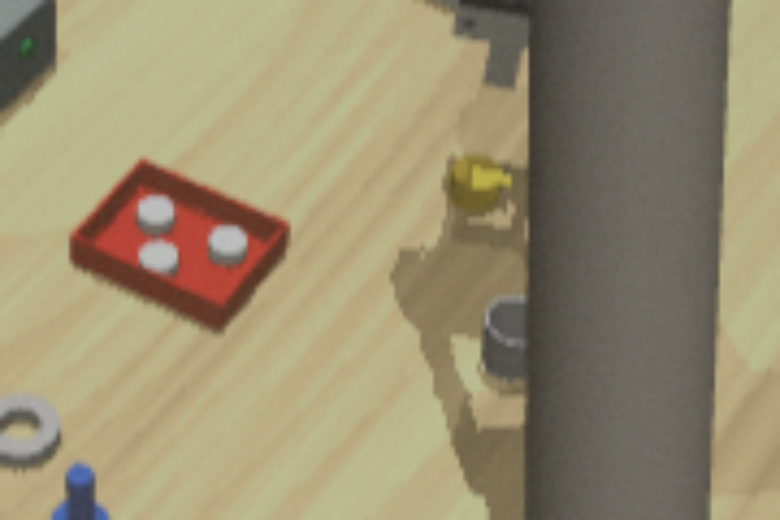

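The crop shows the ring flat (25,430) left of the red tray, and the cap standing (478,185) with its tab toward −x, consistent with the grasp angle. Now I descend on the cap.

Call:
{"method": "step_arm", "body": {
  "squeeze": 5,
  "steps": [
    {"x":0,"y":0,"z":0.04,"rx":0,"ry":0,"rz":0,"claw":1},
    {"x":0,"y":0,"z":0.09,"rx":0,"ry":0,"rz":0,"claw":1},
    {"x":0,"y":0,"z":0.13,"rx":0,"ry":0,"rz":0,"claw":1},
    {"x":0,"y":0,"z":0.16,"rx":0,"ry":0,"rz":0,"claw":1},
    {"x":0,"y":0,"z":0.18,"rx":0,"ry":0,"rz":0,"claw":1},
    {"x":0,"y":0,"z":0.192,"rx":0,"ry":0,"rz":0,"claw":1},
    {"x":0,"y":0,"z":0.197,"rx":0,"ry":0,"rz":0,"claw":1},
    {"x":0,"y":0,"z":0.197,"rx":0,"ry":0,"rz":0,"claw":1},
    {"x":0,"y":0,"z":0.197,"rx":0,"ry":0,"rz":0,"claw":1}
  ]
}}

```text
time: 15.83
tool_pos: [0.461, -0.385, 0.0094]
tool_rot: [3.14, -0.001, 0.367]
contact_force: [0.7, -0.4, 0.4]
opening: 0.0921
grip_force: 0.0
```

Call:
{"method": "step_arm", "body": {
  "squeeze": 5,
  "steps": [
    {"x":0,"y":0,"z":0.0015,"rx":0,"ry":0,"rz":0,"claw":0},
    {"x":0,"y":0,"z":0.0015,"rx":0,"ry":0,"rz":0,"claw":-0.1},
    {"x":0,"y":0,"z":0.0015,"rx":0,"ry":0,"rz":0,"claw":-0.4},
    {"x":0,"y":0,"z":0.0015,"rx":0,"ry":0,"rz":0,"claw":-0.4},
    {"x":0,"y":0,"z":0.0015,"rx":0,"ry":0,"rz":0,"claw":-0.4},
    {"x":0,"y":0,"z":0.0015,"rx":0,"ry":0,"rz":0,"claw":-0.4},
    {"x":0,"y":0,"z":0.0015,"rx":0,"ry":0,"rz":0,"claw":-0.4},
    {"x":0,"y":0,"z":0.0015,"rx":0,"ry":0,"rz":0,"claw":-0.4},
    {"x":0,"y":0,"z":0.0015,"rx":0,"ry":0,"rz":0,"claw":-0.4},
    {"x":0,"y":0,"z":0.0015,"rx":0,"ry":0,"rz":0,"claw":-0.4}
  ]
}}

```text
time: 16.67
tool_pos: [0.4603, -0.3848, 0.0073]
tool_rot: [3.142, 0.0, 0.367]
contact_force: [-0.9, -0.1, 0.4]
opening: 0.0379
grip_force: 5.0
```

Call:
{"method": "step_arm", "body": {
  "steps": [
    {"x":0,"y":0,"z":-0.03,"rx":0,"ry":0,"rz":0,"claw":-0.4},
    {"x":0,"y":0,"z":-0.08,"rx":0,"ry":0,"rz":0,"claw":-0.4},
    {"x":0,"y":0,"z":-0.12,"rx":0,"ry":0,"rz":0,"claw":-0.4},
    {"x":0.02,"y":-0.023,"z":-0.13,"rx":0,"ry":0,"rz":0,"claw":-0.4},
    {"x":0.05,"y":-0.058,"z":-0.13,"rx":0,"ry":0,"rz":0,"claw":-0.4},
    {"x":0.086,"y":-0.099,"z":-0.13,"rx":0,"ry":0,"rz":0,"claw":-0.4},
    {"x":0.122,"y":-0.141,"z":-0.13,"rx":0,"ry":0,"rz":0,"claw":-0.4},
    {"x":0.158,"y":-0.182,"z":-0.13,"rx":0,"ry":0,"rz":0,"claw":-0.4},
    {"x":0.194,"y":-0.224,"z":-0.13,"rx":0,"ry":0,"rz":0,"claw":-0.4},
    {"x":0.22,"y":-0.254,"z":-0.13,"rx":0,"ry":0,"rz":0,"claw":-0.4},
    {"x":0.235,"y":-0.271,"z":-0.13,"rx":0,"ry":0,"rz":0,"claw":-0.4},
    {"x":0.235,"y":-0.271,"z":-0.13,"rx":0,"ry":0,"rz":0,"claw":-0.4}
  ]
}}

```text
time: 17.67
tool_pos: [0.5528, -0.1282, 0.1049]
tool_rot: [-3.141, -0.0, 0.371]
contact_force: [-0.3, -0.4, -0.1]
opening: 0.0378
grip_force: 5.0
```

Call:
{"method": "step_arm", "body": {
  "steps": [
    {"x":0.02,"y":-0.023,"z":0,"rx":0,"ry":0,"rz":0,"claw":-0.4},
    {"x":0.05,"y":-0.058,"z":0,"rx":0,"ry":0,"rz":0,"claw":-0.4},
    {"x":0.08,"y":-0.092,"z":0,"rx":0,"ry":0,"rz":0,"claw":-0.4},
    {"x":0.11,"y":-0.127,"z":0,"rx":0,"ry":0,"rz":0,"claw":-0.4},
    {"x":0.125,"y":-0.144,"z":0,"rx":0,"ry":0,"rz":0,"claw":-0.4},
    {"x":0.1311,"y":-0.1511,"z":0,"rx":0,"ry":0,"rz":0,"claw":-0.4},
    {"x":0.1311,"y":-0.1511,"z":0,"rx":0,"ry":0,"rz":0,"claw":-0.4},
    {"x":0.1311,"y":-0.1511,"z":0.04,"rx":0,"ry":0,"rz":0,"claw":-0.4},
    {"x":0.1311,"y":-0.1511,"z":0.06,"rx":0,"ry":0,"rz":0,"claw":-0.4},
    {"x":0.1311,"y":-0.1511,"z":0.06,"rx":0,"ry":0,"rz":0,"claw":-0.4}
  ]
}}

```text
time: 18.5
tool_pos: [0.6003, 0.0074, 0.0564]
tool_rot: [-3.139, 0.006, 0.365]
contact_force: [-1.1, -0.2, -0.4]
opening: 0.0375
grip_force: 5.0
```

Run:
```python
from h import *
np.set_printoptions(precision=4,suppress=True)
s=robot.observe();print(s['tool_pos'],s['tool_rot'])
D={c:read_camera(c) for c in P}
for q in('flip_cap','ring_gauge'):
  for c in P:
    for m in nets.masks_of(c,q)[:1]:
        X=cloud(c,D[c][1],m['region']);zt=np.percentile(X[:,2],95);T=X[X[:,2]>zt-.006]
        print(q,c,m['conf'],m['box'],zt,cv2.minEnclosingCircle(T[:,:2].astype(np.float32)),np.median(T[:,:2],0))
a=cv2.resize(D['side'][0][140:250,210:360],(750,550));cv2.imwrite('pics/s3.png',a)
```

```text
[0.6003 0.0074 0.0564] [-3.139   0.0064  0.365 ]
ring_gauge side 0.62 [224.6, 184.1, 246.1, 197.6] 0.019243573755546386 ((0.5992819666862488, 0.012452454306185246), 0.026075614616274834) [0.5924 0.0211]
```

View pics/s3.png

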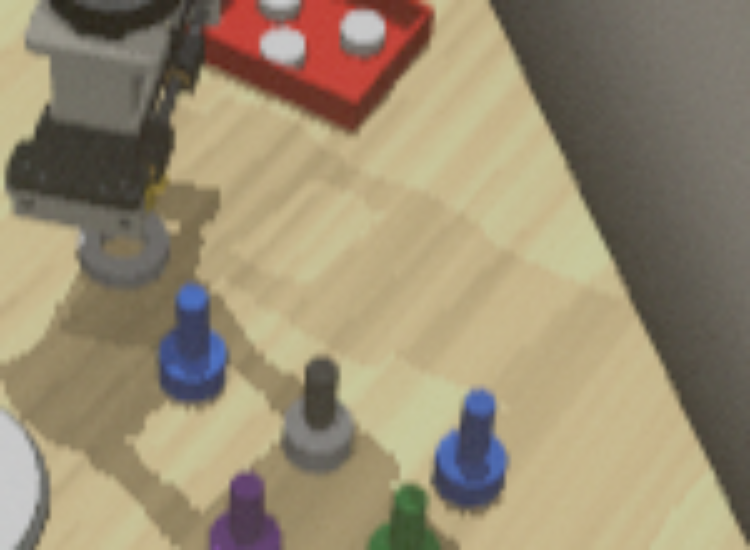

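The cap is in hand above the ring (tab just visible at crop (155,190), ring at (125,255)). I settle and lower.

Call:
{"method": "step_arm", "body": {
  "steps": [
    {"x":0,"y":0,"z":0.01,"rx":0,"ry":0,"rz":0,"claw":-0.4},
    {"x":0,"y":0,"z":0.025,"rx":0,"ry":0,"rz":0,"claw":-0.4},
    {"x":0,"y":0,"z":0.035,"rx":0,"ry":0,"rz":0,"claw":-0.4},
    {"x":0,"y":0,"z":0.042,"rx":0,"ry":0,"rz":0,"claw":-0.4},
    {"x":0,"y":0,"z":0.042,"rx":0,"ry":0,"rz":0,"claw":-0.4},
    {"x":0,"y":0,"z":0.042,"rx":0,"ry":0,"rz":0,"claw":-0.4},
    {"x":0,"y":0,"z":0.042,"rx":0,"ry":0,"rz":0,"claw":-0.4}
  ]
}}

```text
time: 19.38
tool_pos: [0.6033, 0.0092, 0.0284]
tool_rot: [3.141, -0.0, 0.367]
contact_force: [0.2, -0.8, 0.0]
opening: 0.0378
grip_force: 5.0
```

Call:
{"method": "step_arm", "body": {
  "steps": [
    {"x":0,"y":0,"z":0.003,"rx":0,"ry":0,"rz":0,"claw":-0.4},
    {"x":0,"y":0,"z":0.0055,"rx":0,"ry":0,"rz":0,"claw":-0.4},
    {"x":0,"y":0,"z":0.0065,"rx":0,"ry":0,"rz":0,"claw":-0.4},
    {"x":0,"y":0,"z":0.0065,"rx":0,"ry":0,"rz":0,"claw":-0.4}
  ]
}}

```text
time: 19.72
tool_pos: [0.6031, 0.0092, 0.0234]
tool_rot: [3.142, 0.0, 0.367]
contact_force: [-1.1, 0.7, -0.0]
opening: 0.0377
grip_force: 5.0
```

Call:
{"method": "step_arm", "body": {
  "steps": [
    {"x":0,"y":0,"z":0.0008,"rx":0,"ry":0,"rz":0,"claw":-0.4},
    {"x":0,"y":0,"z":0.0008,"rx":0,"ry":0,"rz":0,"claw":-0.4}
  ]
}}

```text
time: 19.88
tool_pos: [0.6032, 0.0092, 0.0233]
tool_rot: [3.141, -0.0, 0.367]
contact_force: [-1.5, 0.0, 2.7]
opening: 0.038
grip_force: 5.0
```

Contact. Release and rise.

Call:
{"method": "step_arm", "body": {
  "steps": [
    {"x":0,"y":0,"z":0,"rx":0,"ry":0,"rz":0,"claw":-0.1},
    {"x":0,"y":0,"z":0,"rx":0,"ry":0,"rz":0,"claw":0.2},
    {"x":0,"y":0,"z":0,"rx":0,"ry":0,"rz":0,"claw":0.5},
    {"x":0,"y":0,"z":0,"rx":0,"ry":0,"rz":0,"claw":0.5},
    {"x":0,"y":0,"z":0,"rx":0,"ry":0,"rz":0,"claw":0.5},
    {"x":0,"y":0,"z":-0.03,"rx":0,"ry":0,"rz":0,"claw":0.5},
    {"x":0,"y":0,"z":-0.08,"rx":0,"ry":0,"rz":0,"claw":0.5},
    {"x":0,"y":0,"z":-0.13,"rx":0,"ry":0,"rz":0,"claw":0.5},
    {"x":0,"y":0,"z":-0.18,"rx":0,"ry":0,"rz":0,"claw":0.5},
    {"x":0,"y":0,"z":-0.18,"rx":0,"ry":0,"rz":0,"claw":0.5},
    {"x":0,"y":0,"z":-0.18,"rx":0,"ry":0,"rz":0,"claw":0.5}
  ]
}}

```text
time: 20.8
tool_pos: [0.6044, 0.0091, 0.1605]
tool_rot: [3.139, -0.005, 0.367]
contact_force: [-0.1, -0.4, -0.7]
opening: 0.0688
grip_force: 0.0
```

Call:
{"method": "step_arm", "body": {
  "steps": [
    {"x":-0.1894,"y":-0.1435,"z":0,"rx":0,"ry":0,"rz":0.467,"claw":0.5},
    {"x":-0.1894,"y":-0.1435,"z":0,"rx":0,"ry":0,"rz":0.467,"claw":0.5},
    {"x":-0.1894,"y":-0.1435,"z":0,"rx":0,"ry":0,"rz":0.467,"claw":0.5},
    {"x":-0.1894,"y":-0.1435,"z":0,"rx":0,"ry":0,"rz":0.467,"claw":0.5},
    {"x":-0.1894,"y":-0.1435,"z":0,"rx":0,"ry":0,"rz":0.467,"claw":0.5},
    {"x":-0.1894,"y":-0.1435,"z":0,"rx":0,"ry":0,"rz":0.467,"claw":0.5},
    {"x":-0.1894,"y":-0.1435,"z":0,"rx":0,"ry":0,"rz":0.467,"claw":0.5},
    {"x":-0.1894,"y":-0.1435,"z":0,"rx":0,"ry":0,"rz":0.467,"claw":0.5}
  ]
}}

```text
time: 21.47
tool_pos: [0.4329, 0.0585, 0.1574]
tool_rot: [3.141, -0.0, -0.0]
contact_force: [0.3, 1.2, 0.6]
opening: 0.0692
grip_force: 0.0
```

Run:
```python
from h import *
np.set_printoptions(precision=4,suppress=True)
D={c:read_camera(c) for c in P}
s=robot.observe();print(s['tool_pos'],s['tool_rot'])
for q in('flip_cap','ring_gauge'):
  for c in P:
    for m in nets.masks_of(c,q)[:1]:
        X=cloud(c,D[c][1],m['region']);zt=np.percentile(X[:,2],95);T=X[X[:,2]>zt-.006]
        print(q,c,m['conf'],m['box'],zt,cv2.minEnclosingCircle(T[:,:2].astype(np.float32)),np.median(T[:,:2],0))
a=cv2.resize(D['side'][0][150:230,200:300],(500,400));b=cv2.resize(D['top'][0][140:220,220:280],(300,400));cv2.imwrite('pics/s4.png',cv2.hconcat([a,b]))
```

```text
[0.433  0.0584 0.1574] [ 3.1414  0.0001 -0.0006]
flip_cap top 0.74 [157.9, 169.8, 184.6, 188.4] 0.1050867982020924 ((0.5945863127708435, 0.2188558131456375), 0.013816731981933117) [0.5942 0.2176]
flip_cap side 0.6 [232.6, 177.5, 243.3, 192.7] 0.04492572564105112 ((0.6017096042633057, 0.01027414295822382), 0.019111260771751404) [0.6013 0.0103]
ring_gauge top 0.47 [242.4, 170.3, 266.6, 187.0] 0.037977937147880045 ((0.5984946489334106, 0.009872042573988438), 0.02083774097263813) [ 0.5843 -0.0011]
```

View pics/s4.png

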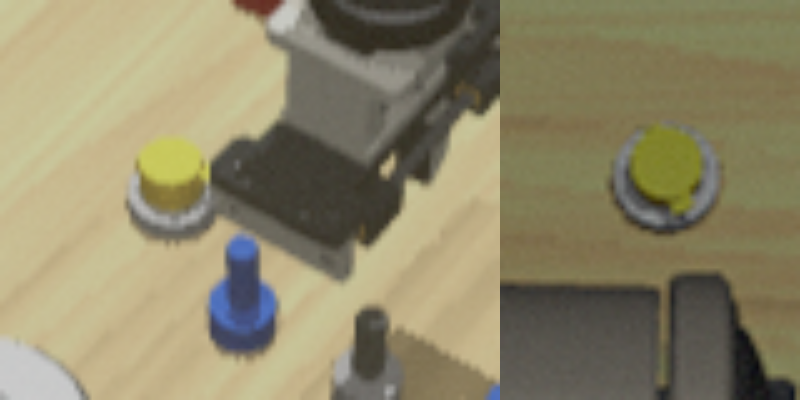

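The cap is upright and centred on the ring (side crop (170,185), top crop (667,165) over ring centre (666,177); the shift fits its height). Now the plug handle.

Call:
{"method": "step_arm", "body": {
  "squeeze": 25,
  "steps": [
    {"x":-0.0015,"y":0,"z":0.03,"rx":0,"ry":0,"rz":0,"claw":0.5},
    {"x":-0.0015,"y":0,"z":0.07,"rx":0,"ry":0,"rz":0,"claw":0.5},
    {"x":-0.0015,"y":0,"z":0.105,"rx":0,"ry":0,"rz":0,"claw":0.5},
    {"x":-0.0015,"y":0,"z":0.135,"rx":0,"ry":0,"rz":0,"claw":0.5},
    {"x":-0.0015,"y":0,"z":0.155,"rx":0,"ry":0,"rz":0,"claw":0.5},
    {"x":-0.0015,"y":0,"z":0.16,"rx":0,"ry":0,"rz":0,"claw":0.5},
    {"x":-0.0015,"y":0,"z":0.16,"rx":0,"ry":0,"rz":0,"claw":0},
    {"x":-0.0015,"y":0,"z":0.16,"rx":0,"ry":0,"rz":0,"claw":-0.5},
    {"x":-0.0015,"y":0,"z":0.16,"rx":0,"ry":0,"rz":0,"claw":-0.85},
    {"x":-0.0015,"y":0,"z":0.16,"rx":0,"ry":0,"rz":0,"claw":-0.85},
    {"x":-0.0015,"y":0,"z":0.16,"rx":0,"ry":0,"rz":0,"claw":-0.85},
    {"x":-0.0015,"y":0,"z":0.16,"rx":0,"ry":0,"rz":0,"claw":-0.85}
  ]
}}

```text
time: 22.77
tool_pos: [0.4312, 0.0587, 0.0385]
tool_rot: [3.141, -0.001, -0.0]
contact_force: [0.6, 0.7, -0.5]
opening: 0.0335
grip_force: 0.0
```

Call:
{"method": "step_arm", "body": {
  "steps": [
    {"x":0,"y":0,"z":0,"rx":0,"ry":0,"rz":0,"claw":-0.85},
    {"x":0,"y":0,"z":0,"rx":0,"ry":0,"rz":0,"claw":-0.85},
    {"x":0,"y":0,"z":0,"rx":0,"ry":0,"rz":0,"claw":-0.85},
    {"x":0,"y":0,"z":0,"rx":0,"ry":0,"rz":0,"claw":-0.85}
  ]
}}

```text
time: 23.1
tool_pos: [0.4308, 0.0587, 0.0379]
tool_rot: [3.141, -0.0, -0.0]
contact_force: [-0.3, -1.3, 0.4]
opening: 0.0176
grip_force: 25.0
```

Call:
{"method": "step_arm", "body": {
  "steps": [
    {"x":0,"y":0,"z":-0.03,"rx":0,"ry":0,"rz":0,"claw":-0.85},
    {"x":0,"y":0,"z":-0.075,"rx":0,"ry":0,"rz":0,"claw":-0.85},
    {"x":0,"y":0,"z":-0.12,"rx":0,"ry":0,"rz":0,"claw":-0.85},
    {"x":0,"y":0,"z":-0.15,"rx":0,"ry":0,"rz":0,"claw":-0.85},
    {"x":0.03,"y":0.005,"z":-0.15,"rx":0,"ry":0,"rz":0,"claw":-0.85},
    {"x":0.075,"y":0.013,"z":-0.15,"rx":0,"ry":0,"rz":0,"claw":-0.85},
    {"x":0.12,"y":0.021,"z":-0.15,"rx":0,"ry":0,"rz":0,"claw":-0.85},
    {"x":0.17,"y":0.03,"z":-0.15,"rx":0,"ry":0,"rz":0,"claw":-0.85},
    {"x":0.22,"y":0.039,"z":-0.15,"rx":0,"ry":0,"rz":0,"claw":-0.85},
    {"x":0.27,"y":0.048,"z":-0.15,"rx":0,"ry":0,"rz":0,"claw":-0.85},
    {"x":0.315,"y":0.056,"z":-0.15,"rx":0,"ry":0,"rz":0,"claw":-0.85},
    {"x":0.346,"y":0.061,"z":-0.15,"rx":0,"ry":0,"rz":0,"claw":-0.85}
  ]
}}

```text
time: 24.1
tool_pos: [0.6923, 0.0121, 0.1489]
tool_rot: [3.141, 0.001, -0.001]
contact_force: [-0.3, -0.3, -2.5]
opening: 0.0177
grip_force: 25.0
```

Call:
{"method": "step_arm", "body": {
  "steps": [
    {"x":0,"y":0,"z":0,"rx":0,"ry":0,"rz":0,"claw":-0.85},
    {"x":0,"y":0,"z":0,"rx":0,"ry":0,"rz":0,"claw":-0.85},
    {"x":0,"y":0,"z":0,"rx":0,"ry":0,"rz":0,"claw":-0.85},
    {"x":0,"y":0,"z":0.03,"rx":0,"ry":0,"rz":0,"claw":-0.85},
    {"x":0,"y":0,"z":0.06,"rx":0,"ry":0,"rz":0,"claw":-0.85},
    {"x":0,"y":0,"z":0.09,"rx":0,"ry":0,"rz":0,"claw":-0.85},
    {"x":0,"y":0,"z":0.115,"rx":0,"ry":0,"rz":0,"claw":-0.85},
    {"x":0,"y":0,"z":0.135,"rx":0,"ry":0,"rz":0,"claw":-0.85},
    {"x":0,"y":0,"z":0.145,"rx":0,"ry":0,"rz":0,"claw":-0.85},
    {"x":0,"y":0,"z":0.145,"rx":0,"ry":0,"rz":0,"claw":-0.85},
    {"x":0,"y":0,"z":0.145,"rx":0,"ry":0,"rz":0,"claw":-0.85}
  ]
}}

```text
time: 25.02
tool_pos: [0.69, 0.0132, 0.0423]
tool_rot: [3.142, -0.0, 0.0]
contact_force: [-0.6, 0.0, -2.9]
opening: 0.0175
grip_force: 25.0
```

Call:
{"method": "step_arm", "body": {
  "steps": [
    {"x":0,"y":0,"z":0.003,"rx":0,"ry":0,"rz":0,"claw":-0.85},
    {"x":0,"y":0,"z":0.005,"rx":0,"ry":0,"rz":0,"claw":-0.85},
    {"x":0,"y":0,"z":0.0058,"rx":0,"ry":0,"rz":0,"claw":-0.85},
    {"x":0,"y":0,"z":0.0058,"rx":0,"ry":0,"rz":0,"claw":-0.85}
  ]
}}

```text
time: 25.35
tool_pos: [0.6907, 0.0129, 0.038]
tool_rot: [3.141, -0.001, -0.0]
contact_force: [0.3, 0.1, -0.4]
opening: 0.0174
grip_force: 25.0
```

Call:
{"method": "step_arm", "body": {
  "steps": [
    {"x":0,"y":0,"z":0.0006,"rx":0,"ry":0,"rz":0,"claw":-0.85},
    {"x":0,"y":0,"z":0.0006,"rx":0,"ry":0,"rz":0,"claw":-0.7},
    {"x":0,"y":0,"z":0.0006,"rx":0,"ry":0,"rz":0,"claw":-0.4},
    {"x":0,"y":0,"z":0.0006,"rx":0,"ry":0,"rz":0,"claw":0.3},
    {"x":0,"y":0,"z":0.0006,"rx":0,"ry":0,"rz":0,"claw":0.3},
    {"x":0,"y":0,"z":0.0006,"rx":0,"ry":0,"rz":0,"claw":0.3},
    {"x":0,"y":0,"z":-0.04,"rx":0,"ry":0,"rz":0,"claw":0.3},
    {"x":0,"y":0,"z":-0.09,"rx":0,"ry":0,"rz":0,"claw":0.3},
    {"x":0,"y":0,"z":-0.14,"rx":0,"ry":0,"rz":0,"claw":0.3},
    {"x":0,"y":0,"z":-0.19,"rx":0,"ry":0,"rz":0,"claw":0.3},
    {"x":0,"y":0,"z":-0.2,"rx":0,"ry":0,"rz":0,"claw":0.3},
    {"x":0,"y":0,"z":-0.2,"rx":0,"ry":0,"rz":0,"claw":0.3}
  ]
}}

```text
time: 26.35
tool_pos: [0.6921, 0.0129, 0.1916]
tool_rot: [3.141, -0.008, 0.0]
contact_force: [-0.3, -0.5, 0.8]
opening: 0.0596
grip_force: 0.0
```

Call:
{"method": "step_arm", "body": {
  "steps": [
    {"x":-0.2,"y":0.4,"z":0,"rx":0,"ry":0,"rz":0,"claw":0.3},
    {"x":-0.2,"y":0.4,"z":0,"rx":0,"ry":0,"rz":0,"claw":0.3},
    {"x":-0.2,"y":0.4,"z":0,"rx":0,"ry":0,"rz":0,"claw":0.3},
    {"x":-0.2,"y":0.4,"z":0,"rx":0,"ry":0,"rz":0,"claw":0.3},
    {"x":-0.2,"y":0.4,"z":0,"rx":0,"ry":0,"rz":0,"claw":0.3},
    {"x":-0.2,"y":0.4,"z":0,"rx":0,"ry":0,"rz":0,"claw":0.3},
    {"x":-0.2,"y":0.4,"z":0,"rx":0,"ry":0,"rz":0,"claw":0.3},
    {"x":-0.2,"y":0.4,"z":0,"rx":0,"ry":0,"rz":0,"claw":0.3},
    {"x":-0.2,"y":0.4,"z":0,"rx":0,"ry":0,"rz":0,"claw":0.3},
    {"x":-0.2,"y":0.4,"z":0,"rx":0,"ry":0,"rz":0,"claw":0.3}
  ]
}}

```text
time: 27.18
tool_pos: [0.5383, -0.2889, 0.1852]
tool_rot: [-3.14, 0.003, -0.005]
contact_force: [-0.2, 0.0, 0.7]
opening: 0.0599
grip_force: 0.0
```

Run:
```python
from h import *
np.set_printoptions(precision=4,suppress=True)
D={c:read_camera(c) for c in P}
s=robot.observe();print(s['time'],s['tool_pos'])
for c in P:
    full=cloud(c,D[c][1],np.ones((384,512),bool))
    for n,p,r,z0,z1 in[('ring',(.603,.009),.032,.01,.023),('cap',(.603,.009),.032,.038,.05),('plughandle',(.691,.013),.03,.068,.08),('bottle',(.593,.2185),.03,.098,.11),('jar',(.3757,.247),.035,.05,.06),('cup',(.359,-.249),.04,.04,.05),('screw',(.769,.1465),.03,.016,.024)]:
        k=(np.hypot(full[:,0]-p[0],full[:,1]-p[1])<r)&(full[:,2]>z0)&(full[:,2]<z1)
        if k.sum()>3: print(c,n,k.sum(),np.round(cv2.minEnclosingCircle(full[k,:2].astype(np.float32))[0],4))
cv2.imwrite('pics/fs.png',D['side'][0]);a=cv2.resize(D['top'][0][90:220,130:370],(780,422));cv2.imwrite('pics/ft.png',a)
```

```text
27.2833 [ 0.54   -0.2862  0.1858]
top ring 154 [0.6035 0.0094]
top cap 181 [0.6026 0.0074]
top plughandle 43 [0.6909 0.0142]
top bottle 100 [0.5958 0.219 ]
top jar 185 [0.3768 0.2472]
top cup 84 [ 0.3598 -0.2486]
top screw 109 [0.7702 0.1462]
side ring 114 [0.6009 0.0112]
side cap 109 [0.6011 0.0058]
side plughandle 30 [0.6886 0.0129]
side bottle 72 [0.5941 0.2188]
side jar 159 [0.3761 0.2474]
side cup 21 [ 0.3693 -0.2436]
side screw 66 [0.7682 0.1453]
```

View pics/fs.png

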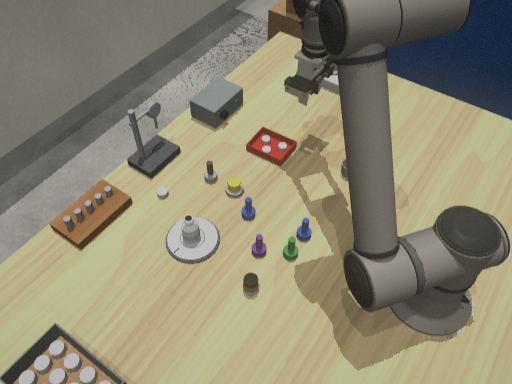

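View pics/ft.png

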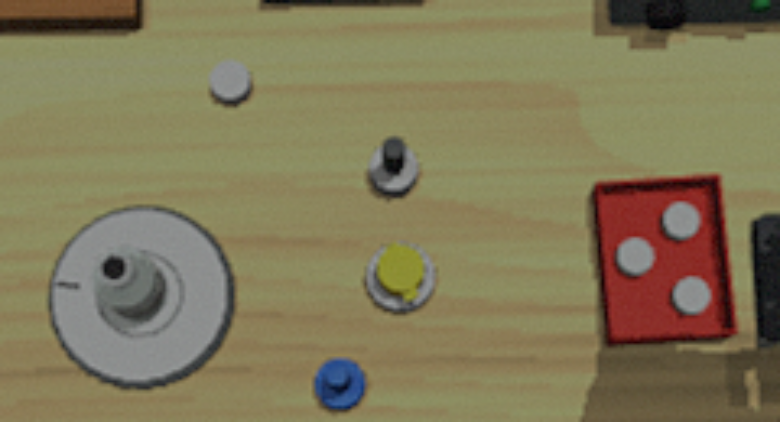

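The full side view shows everything placed: bottle on the turntable at (190,232), cap on ring (234,187), steel plug behind it (210,172), bystanders unmoved. In the top crop, the ring (400,277) lies midway between turntable and tray, and the centres of ring and plug are 88 mm apart, which leaves a 40 mm gap.

```bash
python3 -c "
from cell import robot
print(robot.hand_in())"
```

```text
the job is handed in; nothing more can be done
None
```

The inspection station is laid out as asked and handed in at about 27 s: bottle centred on the turntable, ring gauge midway to the tray with the flip cap upright on top, and the steel plug gauge behind it with a gap of about 4 cm; the jar, cup and screw cap were left in place.

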